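# Set the round-bottomed test flask upright in its ring stand

## Task

For the next sensor test, take the white round-bottomed flask off its slanted rest and set it gently, the right way up, in the empty red ring stand, so that it sits centred in the ring with its neck upright, then let go. Leave the amber flask where it is, standing in the blue ring.

Things in the scene. Friction and masses are not known exactly. Their poses are not given: they have to be found in the camera images.
- flask_mid (a point): Half-way point, on the axis, of the loose white flask (250 g, 180 mm tall, blue stopper). z axis: along the neck, globe to stopper. The neck, 30 mm thick, runs straight from 5 to 90 mm above this point, its top 10 mm the flush blue stopper; the rest's fork holds it 23 mm above this point, so grip it across its sides 60 to 75 mm above. Starts leaning 34 degrees, neck along the rest's -x.
- flask_globe (a point): Centre of the white flask's globe (90 mm diameter), 45 mm from the flask's bottom and 45 mm below flask_mid on the axis; z axis along the neck.
- rest: Fixed slanted rest: aluminium plate 150 x 110 mm, 8 mm thick, a black ring 30 mm high under the globe, and a steel fork, open upward, under the neck; its prongs stand 23 mm to each side of the neck, top about 124 mm above the table. Origin on the table under the globe's centre; the fork and neck lie on its -x side, roughly towards the robot. z up.
- stand_ring (a point): Centre of the opening, at the height of the top edge, of the empty red ring stand: fixed, ring 50 mm tall, opening 68 mm across, grey round foot 120 mm across. z is up. Seated, the globe's centre is about 29 mm above this point, on its axis.
- amber_globe (a point): Centre of the globe of the amber flask, with the same globe but a shorter neck (125 mm tall in all, 160 mm above the table as it stands, black stopper), standing loose and upright in the blue ring stand (same shape as the red one); z axis along its neck. Not to be disturbed.

How it is judged:
On the way:
1. the white flask is lifted clear of the rest (contact force between flask and rest below 0.01 N and distance of flask_globe from where it was at the start of the episode above 0.03 m), for 0.1 s.
At the end, for the whole second after the job is handed in: The white flask rests released and still in the red ring stand: globe centre within 7 mm of the ring's axis and 24 to 34 mm above the ring's top edge, neck up and within 0.13 rad (7 degrees) of upright; the amber flask is still in the blue ring, moved less than 12 mm and leaning less than 0.3 rad (horizontal distance between flask_globe and stand_ring below 0.007 m and z of flask_globe in the frame of stand_ring between 0.024 and 0.034 m and angle between flask_globe's own z axis and vertical below 0.13 rad and linear speed of flask below 0.02 m/s and angular speed of flask below 0.15 rad/s and distance of amber_globe from where it was at the start of the episode below 0.012 m and angle between amber_globe's own z axis and vertical below 0.3 rad); the robot touches nothing.
It fails at once if the white flask is rammed onto the red stand (contact force above 40 N) (contact force between flask and stand above 40 N).
It fails at once if the white flask is dropped (falls freely more than about 10 mm: out of the fingers at over 0.45 m/s) (contact force between flask and the fingers below 0.01 N and linear speed of flask above 0.45 m/s).
It fails at once if the amber flask is knocked (moved over 15 mm or leaning over 0.4 rad) (distance of amber_globe from where it was at the start of the episode above 0.015 m or angle between amber_globe's own z axis and vertical above 0.4 rad).
It also fails if it takes over 48 s, if anything falls off the work surface, if the arm or the gripper's body presses on something with over 40 N, if the wrist force passes 120 N, or if a joint passes its speed limit or range.

## Robot

A 6-joint arm with a two-finger parallel gripper is mounted at the origin on the work surface. World frame = base frame: x ahead of the robot, y to its left, z up, the work surface at z = 0. Lengths are in m, angles in rad, forces in N, time in s.
With the tool pointing down it reaches from about 0.375 to 0.975 m from the base axis. Payload 3.8 kg.
Tool frame: the origin (TCP) lies midway between the tips of the shut fingers; the grasp point (between the pads) lies 19 mm behind it; z points along the fingers, y is the direction in which the jaws open and shut (so a half turn about z gives the same grasp; the last joint's range is limited). The gripper opens to 88 mm and grips with 3 to 60 N. Pads are 18 mm wide; open, the fingers measure 123 mm over their backs; the gripper's body (75 mm by 187 mm) begins 45 mm behind the grasp point.
Start: joints at [-1.309, 0.264, 1.604, -0, 1.274, -0.037], TCP at [0.199, -0.645, 0.239] pointing down, gripper open.
Joint ranges: [-2.63, 2.63], [-0.94, 2.18], [0.31, 2.57], [-1.31, 4.45], [0, 2.66], [-2.55, 2.55]. Speed limits (rad/s): [2.57, 2.57, 3.14, 3.14, 3.14, 3.14].

## Interface

Orientations are given as [roll, pitch, yaw] about the fixed x, y, z axes, in that order (R = Rz(yaw) Ry(pitch) Rx(roll)).
In Python, from bench import arm, grab_frame, camera_info gives the robot as it stands. The module is installed in compiled form; this text tells all that it offers.
- The arm moves only by the shell command python3 -m pendant 'ROWS' [FORCE]. ROWS is JSON, a list of rows, each a list of 3 entries, a list of its own where there are three numbers: the opening, from 0 (shut) to 1 (fully open), then the shift along the tool's x, y, z in m, then the turn, a rotation vector about the tool's x, y, z in degrees. A call has 1 to 20 rows; each row is the pose to reach, as a shift and turn from the pose measured when the call began, along the tool's axes at that moment; what a row does not reach only later rows make up. A row lasts 1/10 s, in which the tool goes at most 50 mm and 8.59 degrees, less where a joint would pass 70% of its speed; a pose out of reach is approached as far as the arm can. A call with a gripper value outside its range is refused whole. The fingers move at their own pace and stop on an object; FORCE is the grip in N (left out, the last holds). Time passes only in rows, so rows that repeat a pose let the fingers close. It gives the time, the measured TCP pose, the force and the opening at its end, in the units of the state.
- arm.observe(): the state, without advancing time (a new reading comes with each control period).
- grab_frame(name): name is "side" or "top" or "wrist"; returns the picture (400x640x3 uint8, red, green, blue); there is no depth.
- camera_info(name): a dict with "intrinsics" (3x3 intrinsics, pixels), "R" (3x3) and "t" (3): a world point X has camera coordinates R X + t; the wrist camera has in their place "mount" (4x4, takes a point from camera to tool coordinates, whose origin is the TCP and whose axes are the flange's). Camera axes: x right, y down, z forward; pixel columns grow to the right and rows downward; lengths in m; the calibration is good to about 2 mm. A picture is of the moment at which its call begins: read the wrist's pose just before it. camera_info takes no time and is no camera call.
- arm.hand_in(): hands the job in, once; it reports no verdict.
The state is a dict: "t": time; "joint_pos": joint angles; "qd": joint speeds; "joint_torque": joint torques, N m; "tool_pos": TCP position; "ee_rot": TCP orientation; "wrist_force": force on the tool from outside, world axes, zero at the start; "moment": the same for the moment, N m; "finger_gap": opening from 0.0 (shut) to 1.0 (fully open).
Only numpy, scipy, OpenCV 4.12 (cv2) and the standard library are available. Lean on these libraries where they do the work, as an engineer would, in place of code of your own. Each camera call takes 0.05 s, during which the arm holds its last target.

## Working session

There is one attempt and no reset: what is moved stays moved. The work goes in short steps, Python scripts to look and compute and a shell command to move; the robot and the scene stay as the last step left them, time stands still between calls to the robot, and variables do not carry over. Pictures are saved under pics/ and viewed, and the job is handed in when it is done.

```bash
mkdir -p pics; python3 - <<'E'
from bench import arm, grab_frame, camera_info
import cv2,json
s=arm.observe(); print(s)
for n in ["side","top","wrist"]:
    im=grab_frame(n); cv2.imwrite(f"pics/{n}0.png",im[:,:,::-1])
    print(n,camera_info(n))
E
```

```text
{'t': 0.0, 'joint_pos': array([-1.30891255e+00,  2.64741492e-01,  1.60535931e+00,  4.72077114e-06,
        1.27369910e+00, -3.69263047e-02]), 'qd': array([ 0.00065283,  0.00146339, -0.00070355,  0.00012891,  0.0005612 ,
        0.00062984]), 'joint_torque': array([-3.90553741e-04, -5.02107131e+01, -3.56875205e+01,  7.30805355e-02,
        2.94054206e-02, -1.80462089e-04]), 'tool_pos': array([ 0.19850842, -0.64441164,  0.2374038 ]), 'ee_rot': array([-3.13938708e+00, -8.59945903e-05,  2.98808600e-01]), 'wrist_force': array([-0.0461941 ,  0.75676007,  0.14894295]), 'moment': array([0.02565019, 0.03517614, 0.01007078]), 'finger_gap': 0.9977838596502665}
side {'intrinsics': array([[442.36572481,   0.        , 322.52033054],
       [  0.        , 442.36572481, 195.15784589],
       [  0.        ,   0.        ,   1.        ]]), 'R': array([[ 0.80751982, -0.58964344,  0.01524333],
       [-0.42663726, -0.60173707, -0.6751986 ],
       [ 0.4072989 ,  0.53873288, -0.73747847]]), 't': array([-0.47106993,  0.3086687 ,  0.67587355])}
top {'intrinsics': array([[478.6816981 ,   0.        , 320.26780829],
       [  0.        , 478.6816981 , 197.96632827],
       [  0.        ,   0.        ,   1.        ]]), 'R': array([[ 0.14002509, -0.99014563,  0.00214733],
       [-0.96827777, -0.13738522, -0.2087186 ],
       [ 0.20695682,  0.02714663, -0.97797338]]), 't': array([-0.07059907,  0.55811882,  0.91484787])}
wrist {'intrinsics': array([[290.84534295,   0.        , 313.52772883],
       [  0.        , 290.84534295, 202.41251556],
       [  0.        ,   0.        ,   1.        ]]), 'mount': array([[ 3.65347838e-04, -9.58809989e-01, -2.84048010e-01,
         7.39257979e-02],
       [ 9.99999933e-01,  3.46282131e-04,  1.17335967e-04,
        -6.23369435e-04],
       [-1.41421472e-05, -2.84048033e-01,  9.58810051e-01,
        -1.47329747e-01],
       [ 0.00000000e+00,  0.00000000e+00,  0.00000000e+00,
         1.00000000e+00]])}
```

View pics/side0.png

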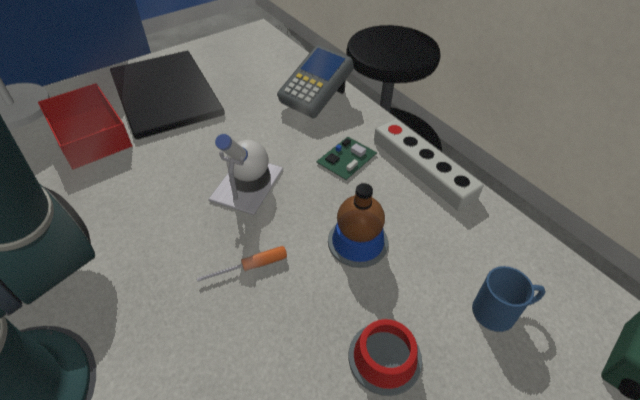

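View pics/top0.png

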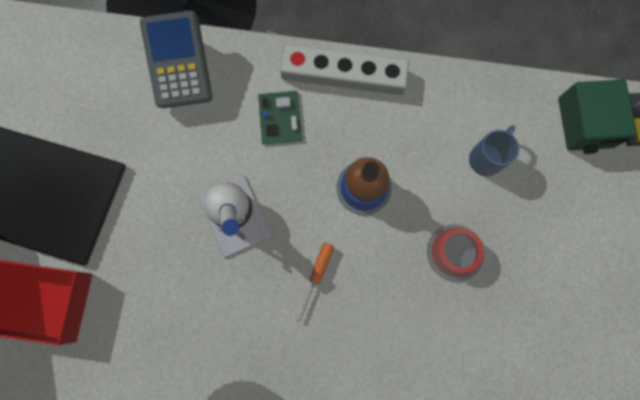

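View pics/wrist0.png

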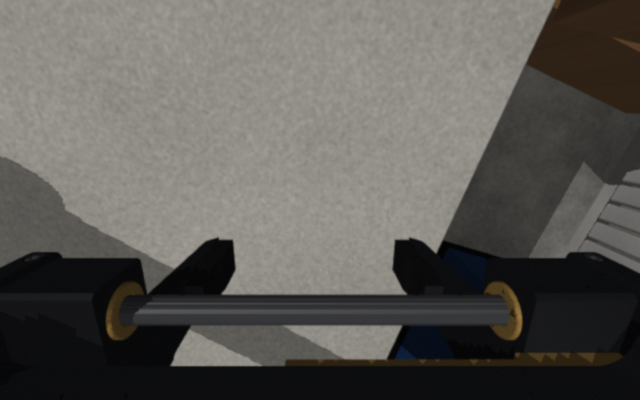

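The side view shows the white globe near (250,162) with its stopper at (223,141), the amber flask at (360,218) and the red ring at (388,350). In the top view they are at (228,205), (368,180) and (458,250). The wrist camera sees only the table. I'll enlarge crops next.

```bash
python3 - <<'E'
import cv2,numpy as np
def crop(n,x,y,w,h,k): 
    return cv2.resize(cv2.imread(f"pics/{n}0.png")[y:y+h,x:x+w],None,fx=k,fy=k,interpolation=cv2.INTER_CUBIC)
a=crop("side",195,120,100,100,4);b=crop("top",185,165,100,100,4)
c=crop("side",340,305,100,100,4)[:380];d=crop("top",410,205,100,95,4)
cv2.imwrite("pics/c1.png",np.hstack([a,b])); cv2.imwrite("pics/c2.png",np.hstack([c,d]))
E
```

```text
(no output)
```

View pics/c1.png

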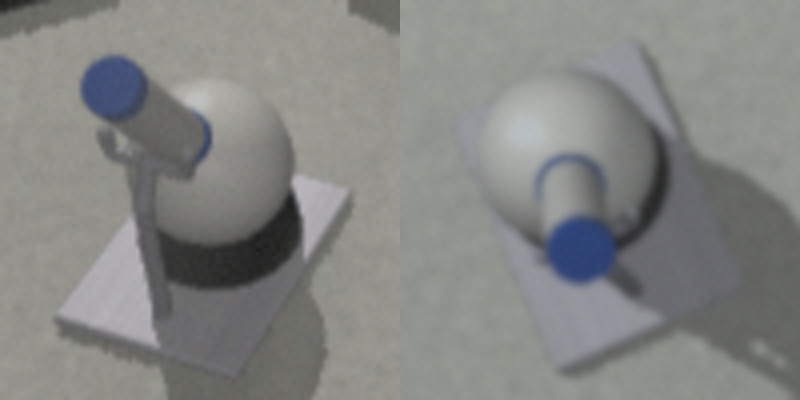

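View pics/c2.png

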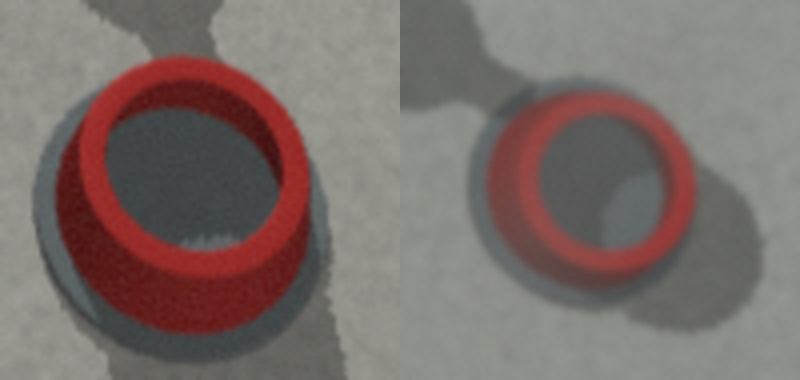

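```bash
cat > h.py <<'E'
import numpy as np
from bench import arm, grab_frame, camera_info
from scipy.spatial.transform import Rotation as Ro
from scipy.optimize import least_squares
def P(n,st=None):
    c=camera_info(n);K=np.array(c["intrinsics"])
    if n=="wrist":
        T=np.eye(4);T[:3,:3]=Ro.from_euler('xyz',st["ee_rot"]).as_matrix();T[:3,3]=st["tool_pos"]
        M=np.linalg.inv(T@np.array(c["mount"]));R,t=M[:3,:3],M[:3,3]
    else: R,t=np.array(c["R"]),np.array(c["t"])
    return lambda X:(lambda q:q[:2]/q[2])(K@(R@np.asarray(X)+t))
def tri(obs,x0=(0.6,0,0.1)):
    f=lambda X:np.concatenate([p(X)-np.array(uv) for p,uv in obs])
    r=least_squares(f,x0); return r.x,r.fun
E
python3 - <<'E'
from h import *
S,T=P("side"),P("top")
o={"globe":[(247.75,160.5),(227,204.5)],"stop":[(223.5,142),(230.25,227.2)],"ring":[(388.6,346.75),(461,250.5)],"amberstop":[(364,189),(370,172)]}
r={}
for k,(a,b) in o.items():
    x,e=tri([(S,a),(T,b)]); r[k]=x; print(k,x.round(4),e.round(2), np.hypot(*x[:2]).round(3))
d=r["stop"]-r["globe"];print(np.linalg.norm(d),np.degrees(np.arccos(d[2]/np.linalg.norm(d))),np.degrees(np.arctan2(d[1],d[0])))
# lean is 34 from vertical or horizontal? ring fixed z
E
```

```text
globe [0.5229 0.1921 0.0646] [-0.68  0.19  0.31 -0.59] 0.557
stop [0.4647 0.1555 0.1711] [-0.41  0.11  0.18 -0.37] 0.49
ring [ 0.4989 -0.2874  0.0481] [-0.54  0.16  0.39 -0.62] 0.576
amberstop [ 0.6062 -0.08    0.1596] [-1.95  0.6   1.2  -1.82] 0.611
0.12672200621686433 32.84714627358831 -147.85786033709175
```

```bash
python3 - <<'E'
from h import *
S,T=P("side"),P("top")
def onz(p,uv,z):
    x=least_squares(lambda q:p([q[0],q[1],z])-np.array(uv),(0.55,0.1)).x; return x
tp=lambda u,v:(185+u/4,165+v/4); sp=lambda u,v:(195+u/4,120+v/4)
c=[onz(T,tp(*q),.008) for q in [(165,370),(55,120),(340,285),(240,40)]]
for a,b in [(c[1],c[0]),(c[3],c[2]),(c[0],c[2]),(c[1],c[3])]:
    d=b-a;print(np.linalg.norm(d).round(4),np.degrees(np.arctan2(d[1],d[0])).round(1))
print(np.mean(c,0),[x.round(3) for x in c])
e=[onz(S,sp(*q),.008) for q in [(57,318),(238,370),(352,193)]]
for a,b in [(e[2],e[1]),(e[0],e[1])]:
    d=b-a;print(np.linalg.norm(d).round(4),np.degrees(np.arctan2(d[1],d[0])).round(1))
lean=np.radians(34)
def f(q):
    g=q[:3]; a=np.array([np.sin(lean)*np.cos(q[3]),np.sin(lean)*np.sin(q[3]),np.cos(lean)])
    s=g+.135*a
    return np.r_[S(g)-(247.75,160.5),T(g)-(227,204.5),S(s)-(223.5,142),T(s)-(230.25,227.2)]
r=least_squares(f,[.52,.19,.065,-2.6]);print(r.x,np.degrees(r.x[3]),r.fun.round(2))
for p,uv in ((S,(388.6,346.75)),(T,(461,250.5))): print(onz(p,uv,.051))
E
```

```text
0.1483 -146.2
0.145 -148.8
0.1007 -55.7
0.1073 -57.5
[0.51013508 0.18408608] [array([0.42 , 0.186]), array([0.543, 0.269]), array([0.477, 0.103]), array([0.601, 0.178])]
0.1427 -147.2
0.106 -55.4
[ 0.52563847  0.19541386  0.06091493 -2.55127098] -146.17705951925984 [-0.13  0.07 -0.73 -1.8  -0.86  0.35  1.    0.61]
[ 0.49865113 -0.28846072]
[ 0.49716448 -0.28596095]
```

```bash
cat >> h.py <<'E'
def plan(pos,rpy):
    s=arm.observe();R0=Ro.from_euler('xyz',s["ee_rot"])
    R1=Ro.from_euler('xyz',rpy)
    print("shift",R0.inv().apply(np.array(pos)-s["tool_pos"]).round(4),"turn",(R0.inv()*R1).as_rotvec(degrees=True).round(2),"dist",np.linalg.norm(np.array(pos)-s["tool_pos"]).round(3))
E
python3 - <<'E'
from h import *
plan((.46,-.29,.34),(np.pi,0,.571))
E
```

```text
shift [ 0.3542 -0.2621 -0.1018] turn [ -0.1   -0.02 -15.6 ] dist 0.452
```

```bash
python3 -m pendant '[[1,[0.354,-0.262,-0.102],[0,0,-15.6]],[1,[0.354,-0.262,-0.102],[0,0,-15.6]],[1,[0.354,-0.262,-0.102],[0,0,-15.6]],[1,[0.354,-0.262,-0.102],[0,0,-15.6]],[1,[0.354,-0.262,-0.102],[0,0,-15.6]],[1,[0.354,-0.262,-0.102],[0,0,-15.6]],[1,[0.354,-0.262,-0.102],[0,0,-15.6]],[1,[0.354,-0.262,-0.102],[0,0,-15.6]],[1,[0.354,-0.262,-0.102],[0,0,-15.6]],[1,[0.354,-0.262,-0.102],[0,0,-15.6]],[1,[0.354,-0.262,-0.102],[0,0,-15.6]],[1,[0.354,-0.262,-0.102],[0,0,-15.6]],[1,[0.354,-0.262,-0.102],[0,0,-15.6]]]' 40; python3 - <<'E'
from h import *
import cv2
s=arm.observe();print(s)
im=grab_frame("wrist");cv2.imwrite("pics/w1.png",im[:,:,::-1])
print(P("wrist",s)([.498,-.287,.051]))
a=np.radians(-147.3);t=np.radians(34);ax=np.array([np.sin(t)*np.cos(a),np.sin(t)*np.sin(a),np.cos(t)])
g=np.array([.524,.193,.063]);print(g+.19*ax)
plan(g+.19*ax+[0,0,.03],(np.pi,-t,np.radians(32.7)))
E
```

```text
t: 1.45
tool_pos: [0.4587, -0.2912, 0.3393]
ee_rot: [-3.139, 0.0, 0.569]
wrist_force: [-0.4, 0.7, 0.0]
finger_gap: 1.006
{'t': 1.45, 'joint_pos': array([-6.11961544e-01, -3.17292364e-02,  1.74893364e+00,  6.37188130e-04,
        1.42721502e+00,  3.89675635e-01]), 'qd': array([-0.00630982, -0.00121531, -0.00212561,  0.00368226,  0.00281002,
        0.00064542]), 'joint_torque': array([ 4.98434901e-01, -3.54492724e+01, -3.71299267e+01,  1.07913881e-01,
       -1.55670692e-03, -5.50500568e-03]), 'tool_pos': array([ 0.45866759, -0.29122964,  0.33928428]), 'ee_rot': array([-3.13873830e+00,  4.90753198e-04,  5.69067783e-01]), 'wrist_force': array([-0.38700079,  0.69355186,  0.01043483]), 'moment': array([-0.06856591,  0.04186358,  0.01154596]), 'finger_gap': 1.0055905872924233}
[326.29906637 143.50935296]
[0.4345923  0.13560127 0.22051714]
shift [ 0.2096 -0.3724  0.0898] turn [-0.12 34.02 -0.16] dist 0.437
```

View pics/w1.png

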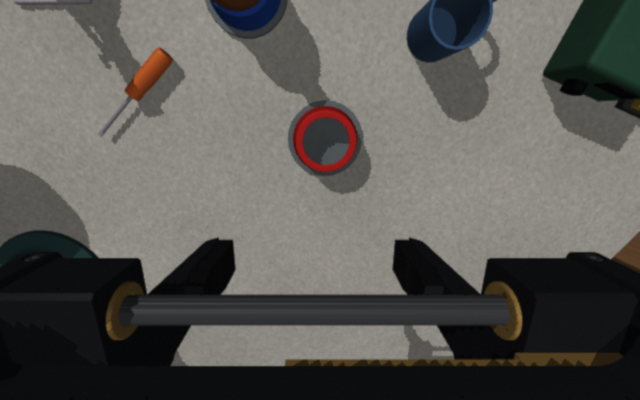

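The wrist view shows the red ring near (326,139), against a prediction of (326,143.5). I'll refine the estimate with a crop.

```bash
python3 - <<'E'
import cv2
im=cv2.imread("pics/w1.png")[95:185,280:370];cv2.imwrite("pics/c3.png",cv2.resize(im,None,fx=6,fy=6,interpolation=cv2.INTER_CUBIC))
E
```

```text
(no output)
```

View pics/c3.png

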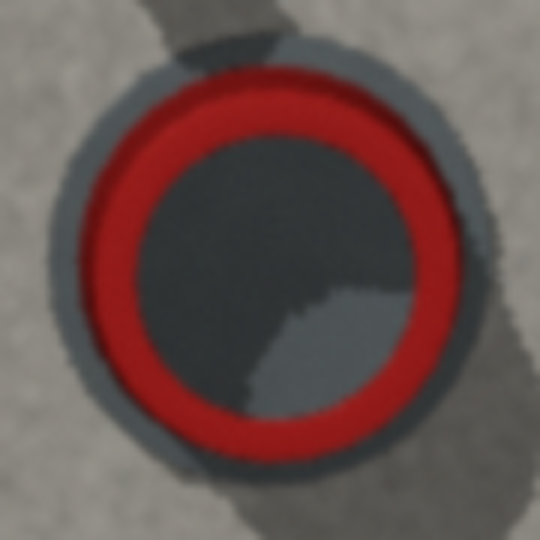

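```bash
python3 - <<'E'
from h import *
S,T,W=P("side"),P("top"),P("wrist",arm.observe())
obs=[(S,(388.6,346.75)),(T,(461,250.5)),(W,(325.8,141))]
print(tri(obs))
for p,uv in obs: print(least_squares(lambda q:p([q[0],q[1],.051])-np.array(uv),(0.5,-.28)).x)
E
python3 -m pendant '[[1,[0.21,-0.372,0.02],[0,0,0]],[1,[0.21,-0.372,0.02],[0,0,0]],[1,[0.21,-0.372,0.02],[0,0,0]],[1,[0.21,-0.372,0.02],[0,10,0]],[1,[0.21,-0.372,0.02],[0,20,0]],[1,[0.21,-0.372,0.02],[0,30,0]],[1,[0.21,-0.372,0.02],[0,34,0]],[1,[0.21,-0.372,0.02],[0,34,0]],[1,[0.21,-0.372,0.05],[0,34,0]],[1,[0.21,-0.372,0.07],[0,34,0]],[1,[0.21,-0.372,0.07],[0,34,0]],[1,[0.21,-0.372,0.07],[0,34,0]]]'
python3 - <<'E'
from h import *
import cv2
s=arm.observe();print(s["joint_pos"].round(3),s["ee_rot"].round(4),s["tool_pos"].round(4))
for n in ("wrist","top"): cv2.imwrite(f"pics/{n}2.png",grab_frame(n)[:,:,::-1])
E
```

```text
(array([ 0.50004414, -0.28634528,  0.04533973]), array([-0.6952232 , -0.03893615, -0.50928367, -1.10273757,  0.64726819,
        0.7677326 ]))
[ 0.49865113 -0.28846072]
[ 0.49716448 -0.28596095]
[ 0.50072779 -0.28448531]
t: 2.7
tool_pos: [0.4353, 0.1346, 0.2703]
ee_rot: [-3.138, -0.593, 0.565]
wrist_force: [-0.1, -0.1, -0.3]
finger_gap: 1.001
[ 0.025 -0.566  2.369  0.394  0.857  0.843] [-3.1379 -0.5926  0.5651] [0.4353 0.1346 0.2703]
```

View pics/wrist2.png

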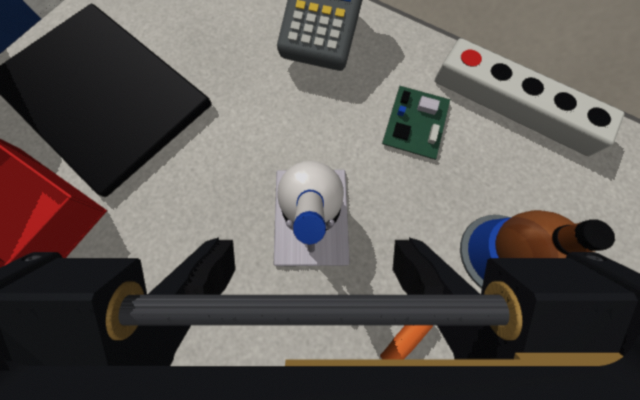

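The wrist view has the flask between the fingers, with the stopper near (309,228) and the globe near (310,192). I'll zoom in to refine.

```bash
python3 - <<'E'
import cv2
im=cv2.imread("pics/wrist2.png")[155:275,260:365];cv2.imwrite("pics/c4.png",cv2.resize(im,None,fx=5,fy=5,interpolation=cv2.INTER_CUBIC))
E
```

```text
(no output)
```

View pics/c4.png

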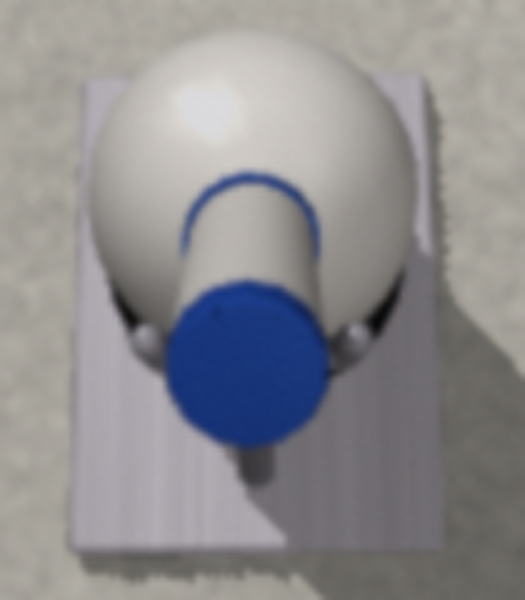

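```bash
python3 - <<'E'
from h import *
S,T,W=P("side"),P("top"),P("wrist",arm.observe())
lean=np.radians(34)
def mk(fl):
  def f(q):
    l=q[4] if fl else lean
    g=q[:3]; a=np.array([np.sin(l)*np.cos(q[3]),np.sin(l)*np.sin(q[3]),np.cos(l)])
    s=g+.135*a
    return np.r_[S(g)-(247.75,160.5),T(g)-(227,204.5),S(s)-(223.5,142),T(s)-(230.25,227.2),W(g)-(310.4,193.4),W(s)-(309,227.3)]
  return f
for fl in (0,1):
  r=least_squares(mk(fl),[.52,.19,.065,-2.6,.6]);print(r.x.round(4),np.degrees(r.x[3:]),r.fun.round(2))
r=least_squares(mk(0),[.52,.19,.065,-2.6,.6]);q=r.x
f2=lambda p:np.r_[W(p[:3])-(310.4,193.4)]
# wrist-only residual with yaw -147.3
a=np.array([np.sin(lean)*np.cos(q[3]),np.sin(lean)*np.sin(q[3]),np.cos(lean)])
g=q[:3]
print("pre",g+.17*a,"grasp",g+.091*a)
plan(g+.15*a,(np.pi,-lean,q[3]+np.pi)); plan(g+.091*a,(np.pi,-lean,q[3]+np.pi))
E
```

```text
[ 0.5291  0.1995  0.0559 -2.5659  0.6   ] [-147.0169097    34.37746771] [ 0.6   0.07 -1.93 -3.24 -0.33  0.37 -0.98 -0.95 -0.05 -0.11  0.39  2.33]
[ 0.5273  0.1982  0.0559 -2.5662  0.5681] [-147.03006767   32.54987626] [ 0.18  0.73 -1.45 -2.31 -0.25 -0.59 -1.25 -1.47  0.05  1.4   0.48  1.22]
pre [0.44937721 0.14772951 0.1968824 ] grasp [0.48643363 0.17177868 0.13138843]
shift [-0.0272 -0.0043  0.0925] turn [ 0.22 -0.09 -0.5 ] dist 0.096
shift [-0.0273 -0.0045  0.1515] turn [ 0.22 -0.09 -0.5 ] dist 0.154
```

```bash
python3 - <<'E'
from h import *
S,T,W=P("side"),P("top"),P("wrist",arm.observe())
lean=np.radians(34)
for z in (.060,.063,.067):
 for dv in (0,2.5):
  def f(q):
    g=np.r_[q[:2],z]; a=np.array([np.sin(lean)*np.cos(q[2]),np.sin(lean)*np.sin(q[2]),np.cos(lean)])
    s=g+.135*a
    return np.r_[S(g)-(247.75,160.5),T(g)-(227,204.5),S(s)-(223.5,142),T(s)-(230.25,227.2),W(g)-(310.4,193.4+dv),W(s)-(309,227.3+dv)]
  r=least_squares(f,[.52,.19,-2.6]);q=r.x
  a=np.array([np.sin(lean)*np.cos(q[2]),np.sin(lean)*np.sin(q[2]),np.cos(lean)])
  g=np.r_[q[:2],z]
  print(z,dv,q.round(4),r.cost.round(1),r.fun.round(1))
  plan(g+.150*a,(np.pi,-lean,q[2]+np.pi)); plan(g+.091*a,(np.pi,-lean,q[2]+np.pi))
E
```

```text
0.06 0 [ 0.5283  0.1984 -2.5666] 12.7 [ 0.3 -0.9 -1.9 -3.2 -0.8 -0.8 -0.9 -0.8  0.2 -0.2  0.8  2.7]
shift [-0.0259 -0.0039  0.0884] turn [ 0.2  -0.09 -0.46] dist 0.092
shift [-0.026  -0.0041  0.1474] turn [ 0.2  -0.09 -0.46] dist 0.15
0.06 2.5 [ 0.5269  0.1974 -2.5668] 8.9 [-0.  -0.4 -1.5 -2.4 -1.2 -0.2 -0.5  0.1  0.3 -1.5  0.9  2.1]
shift [-0.0274 -0.0038  0.0874] turn [ 0.19 -0.09 -0.46] dist 0.092
shift [-0.0275 -0.004   0.1464] turn [ 0.19 -0.09 -0.46] dist 0.149
0.063 0 [ 0.5277  0.1977 -2.5672] 15.9 [ 0.1 -1.6 -1.8 -3.2 -1.2 -1.7 -0.9 -0.6  0.5 -0.3  1.   3. ]
shift [-0.025  -0.0036  0.0854] turn [ 0.18 -0.09 -0.43] dist 0.089
shift [-0.0251 -0.0038  0.1444] turn [ 0.18 -0.09 -0.43] dist 0.147
0.063 2.5 [ 0.5263  0.1966 -2.5674] 11.6 [-0.2 -1.1 -1.5 -2.4 -1.6 -1.1 -0.5  0.3  0.5 -1.6  1.1  2.4]
shift [-0.0265 -0.0035  0.0844] turn [ 0.17 -0.09 -0.43] dist 0.089
shift [-0.0266 -0.0037  0.1434] turn [ 0.17 -0.09 -0.43] dist 0.146
0.067 0 [ 0.527   0.1966 -2.568 ] 23.0 [-0.2 -2.6 -1.8 -3.1 -1.6 -3.  -0.8 -0.4  0.8 -0.5  1.4  3.4]
shift [-0.0238 -0.0032  0.0814] turn [ 0.15 -0.09 -0.4 ] dist 0.085
shift [-0.0239 -0.0034  0.1404] turn [ 0.15 -0.09 -0.4 ] dist 0.142
0.067 2.5 [ 0.5255  0.1956 -2.5682] 18.1 [-0.5 -2.  -1.4 -2.4 -2.1 -2.4 -0.4  0.5  0.8 -1.7  1.5  2.8]
shift [-0.0252 -0.0031  0.0804] turn [ 0.15 -0.09 -0.39] dist 0.084
shift [-0.0253 -0.0033  0.1394] turn [ 0.15 -0.09 -0.39] dist 0.142
```

```bash
python3 -m pendant '[[1,[-0.015,-0.002,0.02],[0,0,-0.4]],[1,[-0.026,-0.004,0.05],[0,0,-0.4]],[1,[-0.026,-0.004,0.065],[0,0,-0.4]],[1,[-0.026,-0.004,0.065],[0,0,-0.4]],[1,[-0.026,-0.004,0.065],[0,0,-0.4]]]'
python3 - <<'E'
from h import *
import cv2
s=arm.observe();print(s["joint_pos"].round(3))
for n in ("wrist","top","side"): cv2.imwrite(f"pics/{n}3.png",grab_frame(n)[:,:,::-1])
a=cv2.imread("pics/wrist3.png")[150:320,210:430]
cv2.imwrite("pics/c5.png",cv2.resize(a,None,fx=3,fy=3))
a=cv2.imread("pics/side3.png")[60:260,130:330];b=cv2.imread("pics/top3.png")[130:330,130:330]
cv2.imwrite("pics/c6.png",cv2.resize(np.hstack([a,b]),None,fx=2,fy=2))
E
```

```text
t: 3.3
tool_pos: [0.4479, 0.1452, 0.2051]
ee_rot: [3.138, -0.596, 0.573]
wrist_force: [-0.5, -0.1, 0.5]
finger_gap: 0.999
[ 0.062 -0.471  2.441  0.444  0.685  0.784]
```

View pics/c5.png

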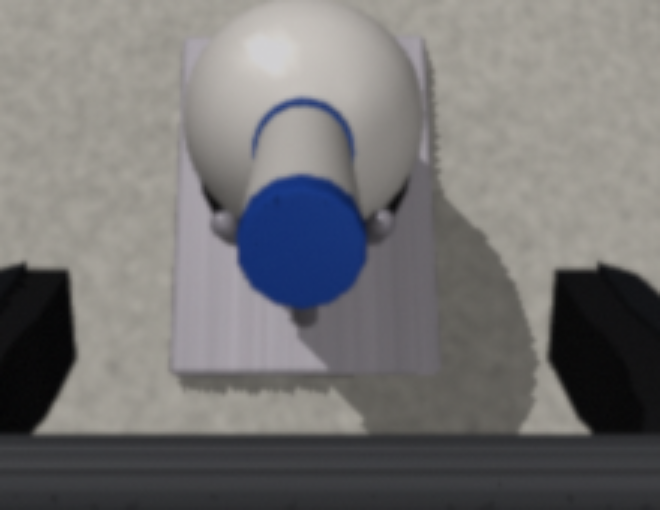

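View pics/c6.png

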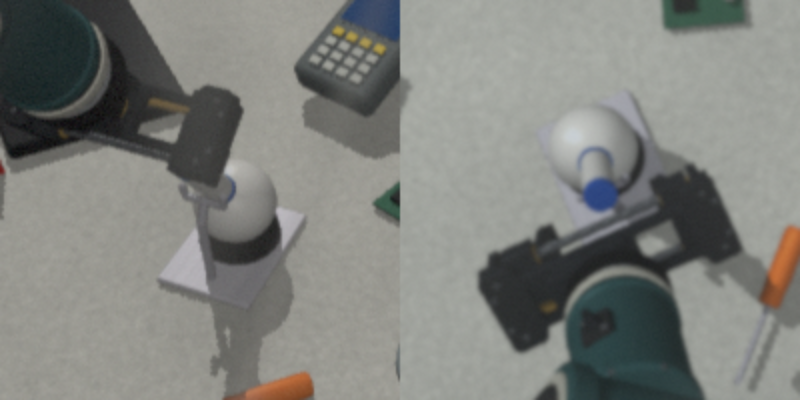

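Enlarged wrist view: the stopper is centred at (310,230) and 44 px wide, so it is about 39 mm ahead of the TCP and nearly on the tool axis, with y off by about -2.5 mm. The side and top views show the gripper lined up with the neck. I'm advancing now.

```bash
python3 -m pendant '[[1,[0,-0.0025,0.015],[0,0,0]],[1,[0,-0.0025,0.035],[0,0,0]],[1,[0,-0.0025,0.055],[0,0,0]],[1,[0,-0.0025,0.07],[0,0,0]],[1,[0,-0.0025,0.083],[0,0,0]],[1,[0,-0.0025,0.083],[0,0,0]],[1,[0,-0.0025,0.083],[0,0,0]]]'
python3 - <<'E'
from h import *
import cv2
s=arm.observe();print(s["joint_pos"].round(3),s["tool_pos"],s["ee_rot"],s["wrist_force"])
for n in ("wrist","side"): cv2.imwrite(f"pics/{n}4.png",grab_frame(n)[:,:,::-1])
a=cv2.imread("pics/wrist4.png")[100:400,160:460]
b=cv2.imread("pics/side4.png")[80:230,150:300]
cv2.imwrite("pics/c7.png",np.hstack([cv2.resize(a,(400,400)),cv2.resize(b,(400,400))]))
E
```

```text
t: 4.15
tool_pos: [0.4865, 0.1725, 0.1381]
ee_rot: [3.137, -0.598, 0.574]
wrist_force: [0.5, -0.5, -0.1]
finger_gap: 0.996
[ 0.137 -0.258  2.444  0.553  0.462  0.698] [0.48645886 0.17252823 0.13807417] [ 3.1368228  -0.59849092  0.57379667] [ 0.45840181 -0.4891239  -0.10235596]
```

View pics/c7.png

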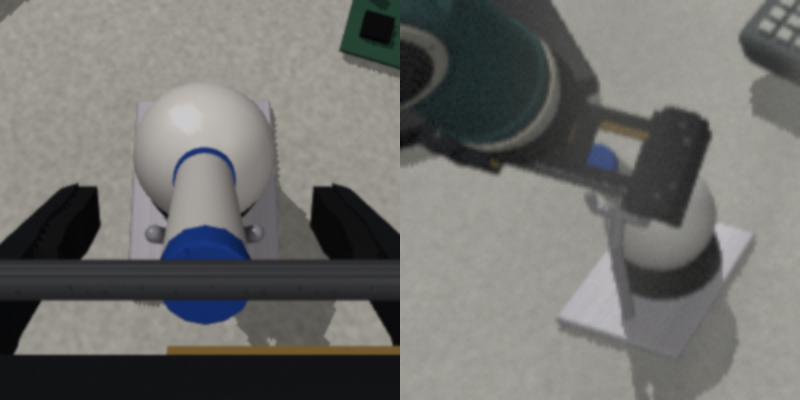

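The stopper at crop (206,275) is centred between the jaws (inner edges 98 and 312), and the side view shows it inside the gripper gap. I'm closing the gripper.

```bash
python3 -m pendant '[[0.2,[0,0,0],[0,0,0]],[0.2,[0,0,0],[0,0,0]],[0.2,[0,0,0],[0,0,0]],[0.2,[0,0,0],[0,0,0]],[0.2,[0,0,0],[0,0,0]],[0.2,[0,0,0],[0,0,0]],[0.2,[0,0,0],[0,0,0]],[0.2,[0,0,0],[0,0,0]]]' 35; python3 -m pendant '[[0.1,[0,0,0],[0,0,0]],[0.1,[0,0,0],[0,0,0]],[0.1,[0,0,0],[0,0,0]]]' 35
python3 - <<'E'
from h import *
s=arm.observe();print(s["tool_pos"],s["ee_rot"])
plan(s["tool_pos"]+[0,0,.1],s["ee_rot"])
E
```

```text
t: 5.05
tool_pos: [0.4864, 0.1727, 0.1385]
ee_rot: [3.137, -0.599, 0.574]
wrist_force: [-1.8, 1.5, 1.2]
finger_gap: 0.335
t: 5.35
tool_pos: [0.4863, 0.1728, 0.1385]
ee_rot: [3.138, -0.599, 0.574]
wrist_force: [-0.1, 0.4, 1.1]
finger_gap: 0.331
[0.48632114 0.17280698 0.13849279] [ 3.13750484 -0.59908991  0.57358203]
shift [ 0.0564  0.0003 -0.0826] turn [0. 0. 0.] dist 0.1
```

Gripped at 29 mm, which matches the neck. I'm lifting straight up.

```bash
python3 -m pendant '[[0.1,[0.006,0,-0.008],[0,0,0]],[0.1,[0.012,0,-0.017],[0,0,0]],[0.1,[0.02,0,-0.029],[0,0,0]],[0.1,[0.028,0,-0.041],[0,0,0]],[0.1,[0.037,0,-0.054],[0,0,0]],[0.1,[0.047,0,-0.068],[0,0,0]],[0.1,[0.056,0,-0.083],[0,0,0]],[0.1,[0.062,0,-0.091],[0,0,0]],[0.1,[0.062,0,-0.091],[0,0,0]],[0.1,[0.062,0,-0.091],[0,0,0]]]'
python3 - <<'E'
from h import *
import cv2
s=arm.observe();print(s["joint_pos"].round(3),s["tool_pos"],s["ee_rot"],s["wrist_force"])
for n in ("wrist","side"): cv2.imwrite(f"pics/{n}5.png",grab_frame(n)[:,:,::-1])
a=cv2.imread("pics/wrist5.png")[100:400,160:460]
b=cv2.imread("pics/side5.png")[30:230,130:330]
cv2.imwrite("pics/c8.png",np.hstack([cv2.resize(a,(400,400)),cv2.resize(b,(400,400))]))
plan((.45,-.10,.30),(np.pi,0,.3))
plan((.497,-.2865,.22),(np.pi,0,.3))
E
```

```text
t: 6.35
tool_pos: [0.4857, 0.173, 0.248]
ee_rot: [3.138, -0.598, 0.574]
wrist_force: [0.2, -0.1, -2.8]
finger_gap: 0.335
[ 0.138 -0.405  2.321  0.37   0.704  0.916] [0.48565252 0.17296027 0.24797128] [ 3.13764648 -0.59820342  0.57373983] [ 0.15216645 -0.05179996 -2.79657126]
shift [-0.1171  0.2107 -0.143 ] turn [ -4.51 -33.99  15.13] dist 0.28
shift [-0.213   0.3928 -0.111 ] turn [ -4.51 -33.99  15.13] dist 0.46
```

View pics/c8.png

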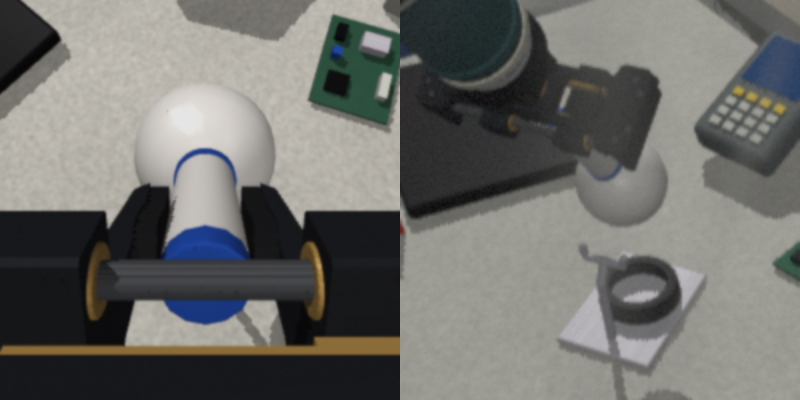

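The flask is clear of the rest, its axis still along the tool axis (globe at crop (205,155), as before). Next I turn it upright and carry it high past the amber flask.

```bash
python3 - <<'E'
from h import *
plan((.46,.10,.35),(np.pi,0,.3))
E
```

```text
shift [ 0.0077  0.048  -0.1192] turn [ -4.51 -33.99  15.13] dist 0.129
```

```bash
python3 -m pendant '[[0.1,[0.001,0.005,-0.012],[-0.4,-3.4,1.5]],[0.1,[0.002,0.012,-0.03],[-1,-8,3.6]],[0.1,[0.004,0.02,-0.05],[-1.7,-13,5.8]],[0.1,[0.005,0.028,-0.07],[-2.4,-18,8]],[0.1,[0.006,0.036,-0.09],[-3.1,-23,10.3]],[0.1,[0.007,0.043,-0.106],[-3.8,-28.5,12.7]],[0.1,[0.008,0.047,-0.116],[-4.3,-32.4,14.4]],[0.1,[0.008,0.048,-0.119],[-4.5,-34,15.1]],[0.1,[0.008,0.048,-0.119],[-4.5,-34,15.1]],[0.1,[0.008,0.048,-0.119],[-4.5,-34,15.1]]]'
python3 - <<'E'
from h import *
s=arm.observe();print(s["joint_pos"].round(3))
plan((.498,-.2865,.30),(np.pi,0,.3))
plan((.45,-.10,.34),(np.pi,0,.3))
E
```

```text
t: 7.45
tool_pos: [0.4599, 0.1004, 0.3485]
ee_rot: [-3.141, 0.001, 0.301]
wrist_force: [-0.2, 0.6, -2.3]
finger_gap: 0.336
[ 1.620e-01 -1.800e-01  1.867e+00  1.000e-03  1.456e+00  1.431e+00]
shift [-0.0783  0.3808  0.0483] turn [-0.04  0.06  0.07] dist 0.392
shift [-0.0688  0.1884  0.0085] turn [-0.04  0.06  0.07] dist 0.201
```

```bash
python3 -m pendant '[[0.1,[-0.004,0.01,0],[0,0,0]],[0.1,[-0.012,0.032,0],[0,0,0]],[0.1,[-0.024,0.064,0],[0,0,0]],[0.1,[-0.037,0.1,0],[0,0,0]],[0.1,[-0.05,0.136,0],[0,0,0]],[0.1,[-0.06,0.172,0],[0,0,0]],[0.1,[-0.067,0.208,0],[0,0,0]],[0.1,[-0.071,0.244,0],[0,0,0]],[0.1,[-0.074,0.28,0],[0,0,0]],[0.1,[-0.076,0.315,0.008],[0,0,0]],[0.1,[-0.077,0.345,0.018],[0,0,0]],[0.1,[-0.078,0.365,0.03],[0,0,0]],[0.1,[-0.078,0.377,0.04],[0,0,0]],[0.1,[-0.078,0.381,0.048],[0,0,0]],[0.1,[-0.078,0.381,0.048],[0,0,0]],[0.1,[-0.078,0.381,0.048],[0,0,0]]]'
python3 - <<'E'
from h import *
import cv2
s=arm.observe();print(s["joint_pos"].round(3),s["tool_pos"])
for n in ("top","wrist","side"): cv2.imwrite(f"pics/{n}6.png",grab_frame(n)[:,:,::-1])
a=cv2.imread("pics/side6.png")[150:400,260:510]
b=cv2.imread("pics/top6.png")[130:330,340:540]
cv2.imwrite("pics/c9.png",np.hstack([cv2.resize(a,(400,400)),cv2.resize(b,(400,400))]))
E
```

```text
t: 9.05
tool_pos: [0.4981, -0.2857, 0.3004]
ee_rot: [-3.14, 0.001, 0.302]
wrist_force: [-0.6, 0.4, -2.2]
finger_gap: 0.332
[-0.564  0.042  1.745  0.     1.357  0.705] [ 0.49807252 -0.28569678  0.30035941]
```

View pics/c9.png

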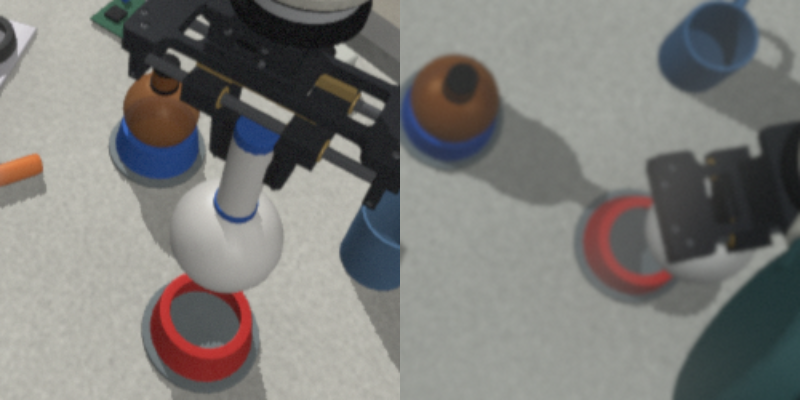

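View pics/wrist6.png

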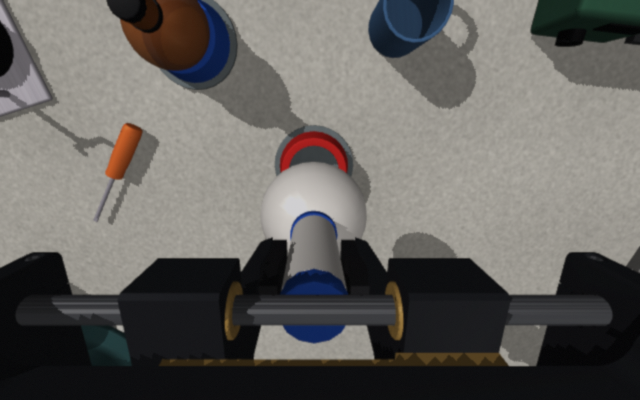

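```bash
python3 - <<'E'
from h import *
import cv2
s=arm.observe();S,T,W=P("side"),P("top"),P("wrist",s)
p=s["tool_pos"]
for d in (.090,.096): print(d,S(p-[0,0,d]),W(p-[0,0,d]))
print("stop",S(p+[0,0,.042]),W(p+[0,0,.042]),"ring",W([.499,-.2865,.051]))
a=cv2.imread("pics/side6.png")[210:340,360:480]
b=cv2.imread("pics/wrist6.png")[115:355,240:390]
cv2.imwrite("pics/c10.png",np.hstack([cv2.resize(a,(480,520),interpolation=2),cv2.resize(b,(300,480))[:480] if 0 else cv2.resize(b,(320,520))]))
E
```

```text
0.09 [402.94401372 292.50279293] [314.1808257  206.48023695]
0.096 [402.25291349 294.87672121] [314.16364927 204.4395721 ]
stop [421.42864989 229.00809466] [314.96858071 300.07037409] ring [314.34986927 171.90997109]
```

View pics/c10.png

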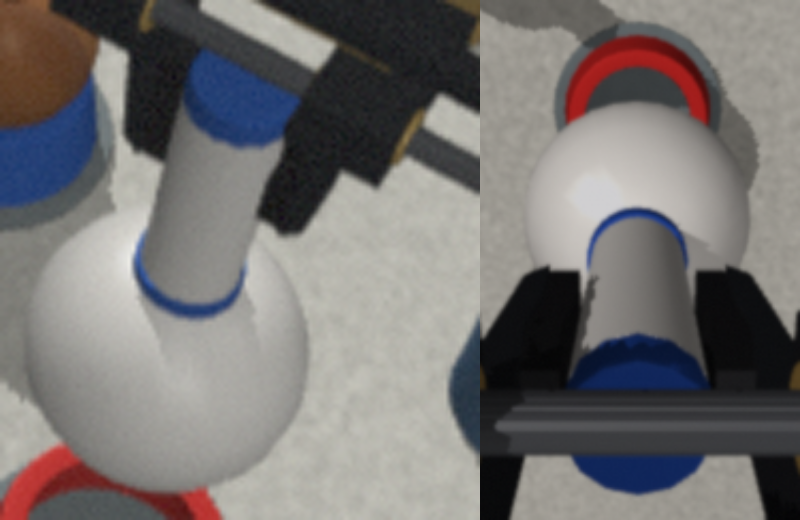

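```bash
python3 - <<'E'
from h import *
s=arm.observe();S,T,W=P("side"),P("top"),P("wrist",s)
print(tri([(S,(401.9,297.7)),(W,(314,213.5))],(.5,-.28,.2)),s["tool_pos"])
R=Ro.from_euler('xyz',s["ee_rot"])
g=tri([(S,(401.9,297.7)),(W,(314,213.5))],(.5,-.28,.2))[0]
print(R.inv().apply(g-s["tool_pos"]))
r=tri([(S,(388.6,346.75)),(W,(314.3,171.2))])[0];print(r)
E
```

```text
(array([ 0.49247818, -0.28858157,  0.20973831]), array([-1.28730288, -0.53068161,  0.95389352, -0.18614855])) [ 0.49869278 -0.2859304   0.30140733]
[-0.0067289   0.00065039  0.09166874]
[ 0.4996332  -0.28691519  0.04747373]
```

Measured in the tool frame, the globe sits about 6.5 mm towards tool -x and the stopper about 2.5 mm, so the flask tilts about 1.7°. I'll correct both and descend to about 18 mm above seating.

```bash
python3 - <<'E'
from h import *
R=(Ro.from_euler('xyz',(np.pi,0,.3))*Ro.from_rotvec([0,np.radians(1.7),0])).as_euler('xyz')
plan((.503,-.2856,.19),R)
E
```

```text
shift [0.0042 0.0009 0.1114] turn [0.02 1.7  0.13] dist 0.111
```

```bash
python3 -m pendant '[[0.1,[0.002,0,0.01],[0,0.8,0]],[0.1,[0.004,0.001,0.025],[0,1.7,0]],[0.1,[0.004,0.001,0.045],[0,1.7,0]],[0.1,[0.004,0.001,0.065],[0,1.7,0]],[0.1,[0.004,0.001,0.085],[0,1.7,0]],[0.1,[0.004,0.001,0.1],[0,1.7,0]],[0.1,[0.004,0.001,0.108],[0,1.7,0]],[0.1,[0.004,0.001,0.111],[0,1.7,0]],[0.1,[0.004,0.001,0.111],[0,1.7,0]],[0.1,[0.004,0.001,0.111],[0,1.7,0]]]'
python3 - <<'E'
from h import *
import cv2
s=arm.observe();print(s["tool_pos"],s["wrist_force"])
S,W=P("side"),P("wrist",s)
for n in ("wrist","side"): cv2.imwrite(f"pics/{n}7.png",grab_frame(n)[:,:,::-1])
for z in (.080,.098): print(S([.4993,-.2867,z]),W([.4993,-.2867,z]))
a=cv2.imread("pics/side7.png")[250:380,330:450]
b=cv2.imread("pics/wrist7.png")[115:355,240:390]
cv2.imwrite("pics/c11.png",np.hstack([cv2.resize(a,(480,520),interpolation=2),cv2.resize(b,(320,520))]))
E
```

```text
t: 10.2
tool_pos: [0.5035, -0.2861, 0.1915]
ee_rot: [3.14, -0.031, 0.302]
wrist_force: [0.5, -0.4, -2.2]
finger_gap: 0.331
[ 0.50347436 -0.28611243  0.19145298] [ 0.49602136 -0.38988918 -2.18407679]
[390.55434219 337.44553341] [313.21679467 207.52237753]
[392.12443452 332.10077325] [313.23164277 213.11984418]
```

View pics/c11.png

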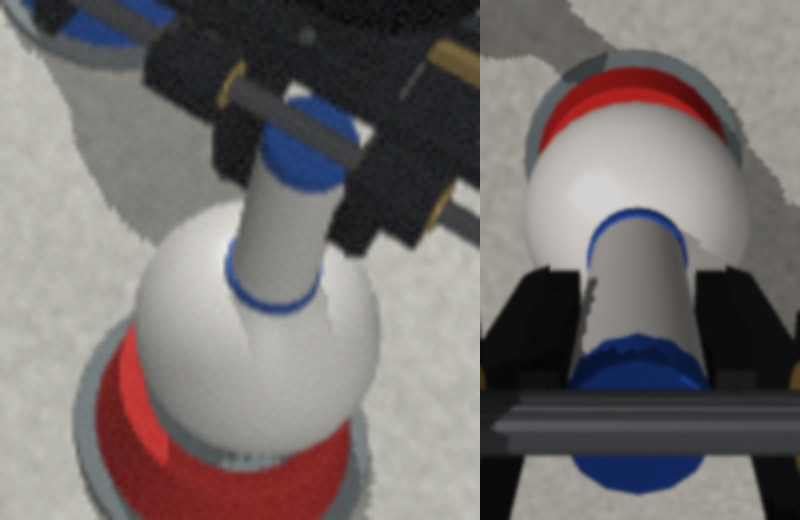

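```bash
python3 - <<'E'
from h import *
s=arm.observe();S,W=P("side"),P("wrist",s)
print("side bias",np.array((388.6,346.75))-S([.4993,-.2867,.051]))
b=np.array((388.6,346.75))-S([.4993,-.2867,.051])
for bb in (0,b):
  print(tri([(S,np.array((394,334.3))-bb),(W,(313.8,213.6))],(.5,-.28,.1))[0])
E
```

```text
side bias [0.44765632 1.12780991]
[ 0.49890417 -0.28833513  0.09608506]
[ 0.499248   -0.28787336  0.09782647]
```

```bash
python3 -m pendant '[[0.1,[0,-0.001,0.004],[0,0,0]],[0.1,[0,-0.001,0.008],[0,0,0]],[0.1,[0,-0.001,0.011],[0,0,0]],[0.1,[0,-0.001,0.013],[0,0,0]],[0.1,[0,-0.001,0.013],[0,0,0]],[0.1,[0,-0.001,0.013],[0,0,0]]]'
```

```text
t: 10.9
tool_pos: [0.5035, -0.285, 0.1784]
ee_rot: [3.14, -0.031, 0.302]
wrist_force: [0.6, 0.6, -2.8]
finger_gap: 0.332
```

```bash
python3 -m pendant '[[0.1,[0,0,0.001],[0,0,0]],[0.1,[0,0,0.002],[0,0,0]],[0.1,[0,0,0.003],[0,0,0]],[0.1,[0,0,0.003],[0,0,0]],[0.1,[0,0,0.003],[0,0,0]]]'; python3 -m pendant '[[0.1,[0,0,0.001],[0,0,0]],[0.1,[0,0,0.0015],[0,0,0]],[0.1,[0,0,0.0015],[0,0,0]]]'
```

```text
t: 11.4
tool_pos: [0.5036, -0.285, 0.1754]
ee_rot: [3.14, -0.031, 0.302]
wrist_force: [-0.3, -0.5, -3.0]
finger_gap: 0.332
t: 11.7
tool_pos: [0.5036, -0.285, 0.1738]
ee_rot: [3.14, -0.031, 0.302]
wrist_force: [0.3, 0.0, -2.7]
finger_gap: 0.332
```

```bash
for i in 1; do python3 -m pendant '[[0.1,[0,0,0.001],[0,0,0]],[0.1,[0,0,0.0015],[0,0,0]],[0.1,[0,0,0.0015],[0,0,0]]]'; done; python3 -m pendant '[[0.1,[0,0,0.001],[0,0,0]],[0.1,[0,0,0.001],[0,0,0]],[0.1,[0,0,0.001],[0,0,0]]]'
```

```text
t: 12.0
tool_pos: [0.5036, -0.2849, 0.1721]
ee_rot: [3.14, -0.031, 0.302]
wrist_force: [0.0, -0.5, -2.9]
finger_gap: 0.332
t: 12.3
tool_pos: [0.5035, -0.2849, 0.171]
ee_rot: [3.14, -0.03, 0.302]
wrist_force: [0.4, -0.3, -2.2]
finger_gap: 0.333
```

```bash
python3 -m pendant '[[0.1,[0,0,0.001],[0,0,0]],[0.1,[0,0,0.001],[0,0,0]],[0.1,[0,0,0.001],[0,0,0]]]';python3 -m pendant '[[0.1,[0,0,0.001],[0,0,0]],[0.1,[0,0,0.001],[0,0,0]],[0.1,[0,0,0.001],[0,0,0]]]'
python3 - <<'E'
from h import *
import cv2
s=arm.observe();print(s["tool_pos"],s["wrist_force"],s["moment"])
for n in ("wrist","side"): cv2.imwrite(f"pics/{n}8.png",grab_frame(n)[:,:,::-1])
a=cv2.imread("pics/side8.png")[250:380,330:450]
b=cv2.imread("pics/wrist8.png")[115:355,240:390]
cv2.imwrite("pics/c12.png",np.hstack([cv2.resize(a,(480,520),interpolation=2),cv2.resize(b,(320,520))]))
E
```

```text
t: 12.6
tool_pos: [0.5035, -0.2849, 0.17]
ee_rot: [3.14, -0.03, 0.302]
wrist_force: [0.4, 0.7, -2.5]
finger_gap: 0.334
t: 12.9
tool_pos: [0.5035, -0.2848, 0.1689]
ee_rot: [3.141, -0.03, 0.302]
wrist_force: [-0.6, -0.3, -3.5]
finger_gap: 0.332
[ 0.50352033 -0.28484131  0.16892929] [-0.56921677 -0.26420185 -3.47773704] [-0.00529573  0.01592358 -0.04675364]
```

View pics/c12.png

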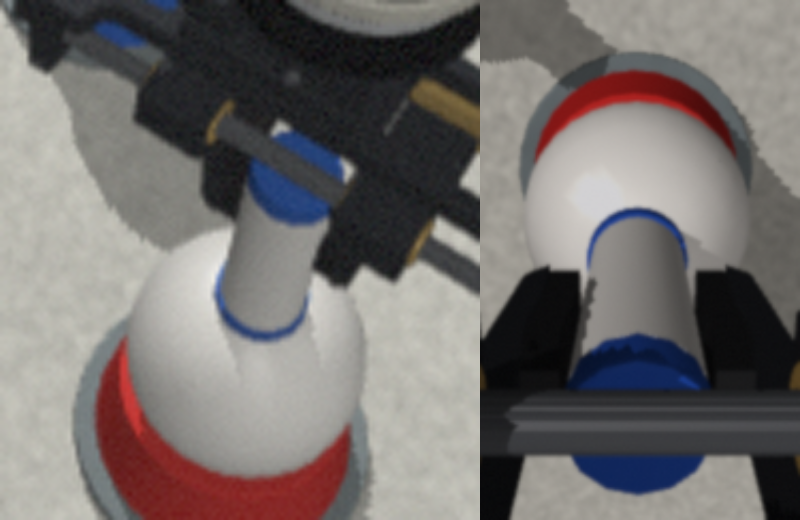

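The globe is low in the ring, centred near side-view (391,339) against (391,338.5) predicted on the axis. There's no contact force yet, so I'll continue in 1 mm steps.

```bash
for i in 1; do python3 -m pendant '[[0.1,[0,0,0.001],[0,0,0]],[0.1,[0,0,0.001],[0,0,0]],[0.1,[0,0,0.001],[0,0,0]]]'; done;  python3 -m pendant '[[0.1,[0,0,0.001],[0,0,0]],[0.1,[0,0,0.001],[0,0,0]],[0.1,[0,0,0.001],[0,0,0]]]'
```

```text
t: 13.3
tool_pos: [0.5036, -0.2848, 0.168]
ee_rot: [3.141, -0.03, 0.302]
wrist_force: [-0.3, 0.1, -2.3]
finger_gap: 0.334
t: 13.6
tool_pos: [0.5039, -0.2849, 0.1676]
ee_rot: [3.14, -0.031, 0.302]
wrist_force: [-0.8, 1.4, 2.9]
finger_gap: 0.33
```

Contact made: vertical force went from -2.5 to +2.9 N. I'm easing off slightly and opening gradually.

```bash
python3 -m pendant '[[0.1,[0,0,-0.0003],[0,0,0]],[0.1,[0,0,-0.0003],[0,0,0]]]' 5;  python3 -m pendant '[[0.34,[0,0,0],[0,0,0]],[0.36,[0,0,0],[0,0,0]],[0.38,[0,0,0],[0,0,0]],[0.41,[0,0,0],[0,0,0]],[0.45,[0,0,0],[0,0,0]],[0.5,[0,0,0],[0,0,0]],[0.5,[0,0,0],[0,0,0]],[0.5,[0,0,0],[0,0,0]]]'
python3 - <<'E'
from h import *
import cv2
s=arm.observe();print(s["tool_pos"],s["wrist_force"],s["moment"])
for n in ("wrist","side"): cv2.imwrite(f"pics/{n}9.png",grab_frame(n)[:,:,::-1])
a=cv2.imread("pics/side9.png")[250:380,330:450]
b=cv2.imread("pics/wrist9.png")[115:355,240:390]
cv2.imwrite("pics/c13.png",np.hstack([cv2.resize(a,(480,520),interpolation=2),cv2.resize(b,(320,520))]))
E
```

```text
t: 13.8
tool_pos: [0.5038, -0.2847, 0.1677]
ee_rot: [3.141, -0.031, 0.302]
wrist_force: [-0.1, 0.8, -0.7]
finger_gap: 0.344
t: 14.6
tool_pos: [0.5038, -0.2847, 0.1677]
ee_rot: [3.14, -0.031, 0.302]
wrist_force: [-0.3, 0.7, 0.6]
finger_gap: 0.5
[ 0.50379777 -0.28473199  0.16771432] [-0.27742192  0.68425304  0.58332235] [-0.01678204 -0.01103413  0.01366772]
```

View pics/c13.png

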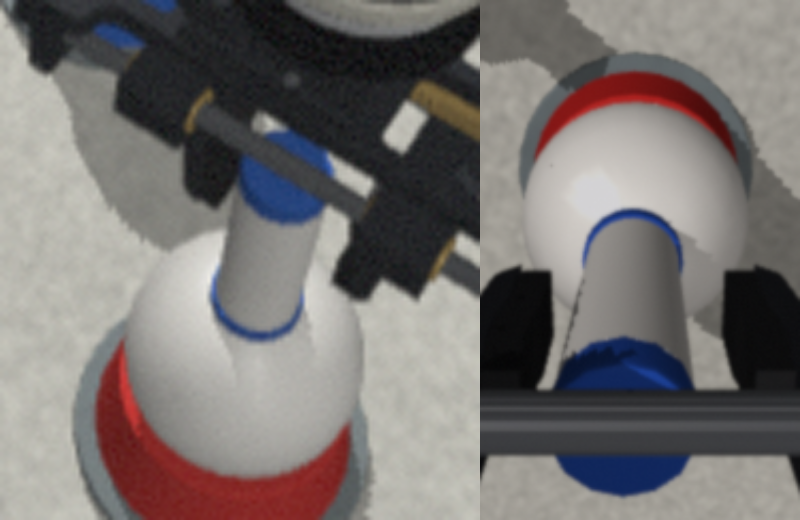

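Released. The flask stands nearly upright, with the stopper about 3 mm towards the left finger (roughly 1.5° of lean). I'm opening fully and withdrawing straight up.

```bash
python3 -m pendant '[[0.6,[0,0,0],[0,0,0]],[0.75,[0,0,0],[0,0,0]],[0.9,[0,0,0],[0,0,0]],[1,[0,0,0],[0,0,0]],[1,[0,0,0],[0,0,0]],[1,[0,0,-0.005],[0,0,0]],[1,[0,0,-0.015],[0,0,0]],[1,[0,0,-0.03],[0,0,0]],[1,[0,0,-0.05],[0,0,0]],[1,[0,0,-0.075],[0,0,0]],[1,[0,0,-0.1],[0,0,0]],[1,[0,0,-0.13],[0,0,0]],[1,[0,0,-0.16],[0,0,0]],[1,[0,0,-0.16],[0,0,0]],[1,[-0.03,0,-0.16],[0,0,0]],[1,[-0.06,0,-0.16],[0,0,0]],[1,[-0.08,0,-0.16],[0,0,0]],[1,[-0.08,0,-0.16],[0,0,0]],[1,[-0.08,0,-0.16],[0,0,0]]]'
python3 - <<'E'
from h import *
import cv2
s=arm.observe();print(s["tool_pos"],s["wrist_force"])
for n in ("wrist","side","top"): cv2.imwrite(f"pics/{n}10.png",grab_frame(n)[:,:,::-1])
a=cv2.imread("pics/side10.png")[150:400,290:490]
b=cv2.imread("pics/wrist10.png")[0:260,220:428]
cv2.imwrite("pics/c14.png",np.hstack([cv2.resize(a,(400,500),interpolation=2),cv2.resize(b,(400,500),interpolation=2)]))
W=P("wrist",s);S=P("side")
for z in (.08,.215): print(z,S([.4993,-.2867,z]),W([.4993,-.2867,z]))
E
```

```text
t: 16.6
tool_pos: [0.4227, -0.3098, 0.3254]
ee_rot: [3.14, -0.032, 0.301]
wrist_force: [0.5, 0.0, 0.1]
finger_gap: 1.001
[ 0.42266206 -0.30982779  0.32539236] [0.51165144 0.04900123 0.10859894]
0.08 [390.55434219 337.44553341] [314.22090543 117.63532992]
0.215 [404.1244889  291.25132042] [314.82012925 113.14960296]
```

View pics/c14.png

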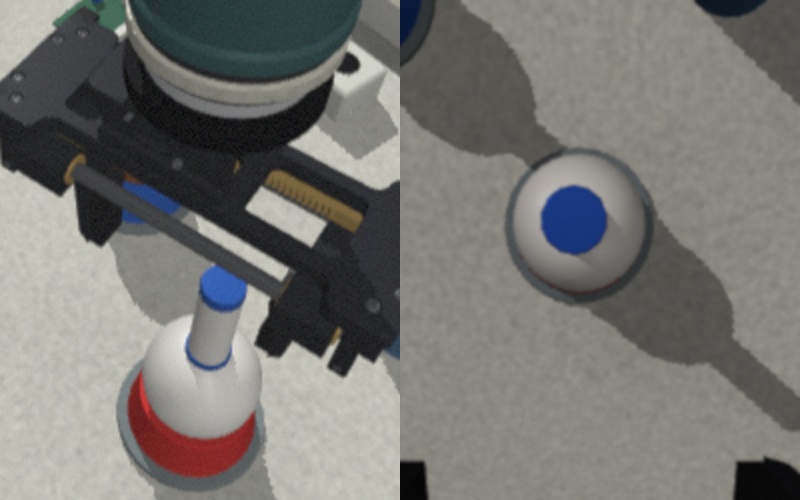

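View pics/top10.png

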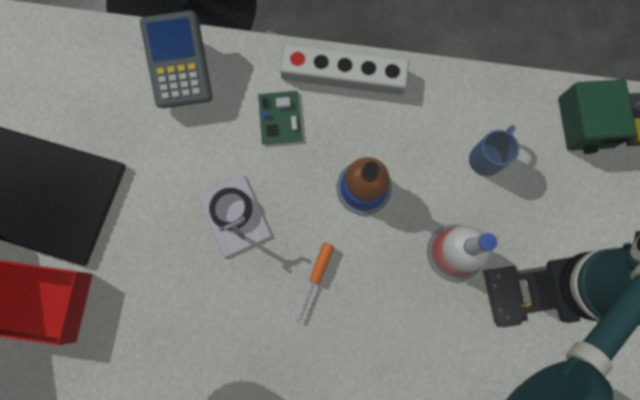

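```bash
python3 - <<'E'
from h import *
s=arm.observe();S,W,T=P("side"),P("wrist",s),P("top")
print("foot pred",W([.4993,-.2867,.003]),"ob",(220+178.5/1.923-.3,225/1.923-.3))
g=tri([(S,(390.3,336.2)),(W,(315.7,114.7))])[0];t=tri([(S,(401.1,291.4)),(W,(309.9,114.1))])[0]
d=t-g;print(g,t,np.linalg.norm(d),np.degrees(np.arccos(d[2]/np.linalg.norm(d))),s["t"],s["qd"].round(3))
E
```

```text
foot pred [314.23524291 119.43661553] ob (312.5237129485179, 116.70468018720749)
[ 0.50315241 -0.28561461  0.07626146] [ 0.49817463 -0.28258547  0.21026534] 0.13413051083836183 2.489872244149459 16.75 [ 0.003  0.003 -0.001 -0.001  0.001 -0.001]
```

Globe versus foot in the wrist view hints at an offset of up to about 4 mm, so I'll measure it more closely.

```bash
python3 - <<'E'
import cv2,numpy as np
b=cv2.imread("pics/wrist10.png")[65:170,260:370]
cv2.imwrite("pics/c15.png",cv2.resize(b,None,fx=5.5,fy=5.5,interpolation=2))
E
```

```text
(no output)
```

View pics/c15.png

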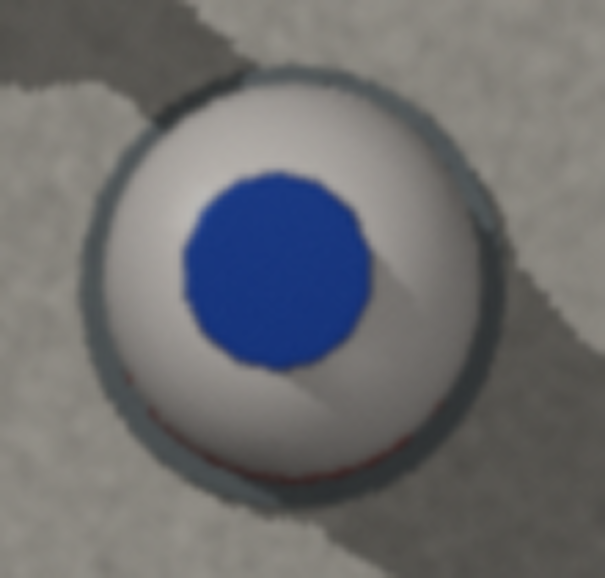

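The closer crop shows the globe at (291.5,280) and the foot at (292.5,287), with 10 px of expected parallax. It is centred to within about 1 mm, and the neck leans about 1.5 to 2.5°. In the top view the amber flask is where it was, near (369,180). I'm handing in.

```bash
python3 - <<'E'
from bench import arm
print(arm.hand_in(), arm.observe()["t"])
E
```

```text
the job is handed in; nothing more can be done
the job is handed in; nothing more can be done
```

The white flask is standing upright and released in the red ring, and I handed the job in at about 17 s of the 48 s allowed. I gripped its neck along the axis, lifted it off the rest, carried it past the amber flask at height, and lowered it until the force reading showed light contact. The hand-in gave no verdict, so the result rests on my own checks:

- **Centring:** in the enlarged wrist picture, the globe is within about 1 mm of the ring's axis. A rougher two-camera estimate gave about 4 mm; I put that down to misreading the foot's edge against a shadow. Both are inside the 7 mm limit.
- **Height:** the globe's centre came out about 0.076 m above the table by two cameras, against about 0.080 m expected. That puts it about 25 to 29 mm above the ring's edge, where 24 to 34 mm is required. The side camera read a few millimetres low elsewhere, so this check is loose.
- **Neck:** it leans about 1.5 to 2.5°, against a limit of 7°.
- **Contact and release:** the force on the wrist changed by only about 5 N as the globe touched the stand. The gripper is open and well clear of everything.
- **Amber flask:** it looks unmoved in the top view. I compared it by eye only and did not measure it.

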